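# Set up a spatial filter on the optical rail

## Task

Set up the spatial filter on the rail: counting from the laser, stand the small lens on the first carrier, the pinhole on the second, the large lens on the third and the iris on the fourth. Each must stand upright in the middle of its carrier with its opening squarely along the rail, so that the beam can pass through (either face may look at the laser). Leave the mirror mount where it stands.

Things in the scene. Friction and masses are not known exactly. Their poses are not given: they have to be found in the camera images.
- lens_small_c (a point): Small lens: thin round black ring, 16 mm thick, with a 17 mm glass; 87 mm tall. On a steel pedestal (foot 40 mm across), loose, about 0.25 kg. The point: middle of the opening, 70 mm above the foot's underside, where to grip it, from above by the sides of the ring (34 mm across, along own x). Own y = optical axis, z up. 
- pinhole_c (a point): Pinhole: square black block 42 x 42 mm, 16 mm thick, a brass disc in each face with a tiny hole, two steel knobs on its top; 106 mm tall. On a steel pedestal (foot 40 mm across), loose, about 0.28 kg. The point: middle of the opening, 70 mm above the foot's underside, where to grip it, from above by the sides of the block (42 mm across, along own x). Own y = optical axis, z up. 
- lens_large_c (a point): Large lens: round black ring, 18 mm thick, with a 50 mm glass; 101 mm tall. On a steel pedestal (foot 40 mm across), loose, about 0.28 kg. The point: middle of the opening, 70 mm above the foot's underside, where to grip it, from above by the sides of the ring (62 mm across, along own x). Own y = optical axis, z up. 
- iris_c (a point): Iris: round black ring, 14 mm thick, closed by grey leaves round an 8 mm hole, a thin lever standing up from its top; 113 mm tall. On a steel pedestal (foot 40 mm across), loose, about 0.26 kg. The point: middle of the opening, 70 mm above the foot's underside, where to grip it, from above by the sides of the ring (50 mm across, along own x). Own y = optical axis, z up. 
- laser_exit (a point): The laser: white box with a black front, 64 mm wide, 200 mm long, top 135 mm above the table, on one end of the aluminium rail. The point: beam exit in its front face, 110 mm above the table; own y = direction of the beam, over the middle of the carriers, z up. Fixed. The carriers lie about 90, 185, 280 and 375 mm (each +-12) down the beam from here.
- carrier_a_top (a point): One of four identical black rail carriers, 82 mm across the rail, 58 mm along it; which is nearest the laser changes from start to start. The point: middle of its flat top, 40 mm above the table; own y along the rail, z up. A small steel thumb knob sticks out low on its far side. Fixed. (Beyond the last carrier a beam trap, 137 mm high, ends the rail.)
- carrier_b_top (a point): One of four identical black rail carriers, 82 mm across the rail, 58 mm along it; which is nearest the laser changes from start to start. The point: middle of its flat top, 40 mm above the table; own y along the rail, z up. A small steel thumb knob sticks out low on its far side. Fixed. (Beyond the last carrier a beam trap, 137 mm high, ends the rail.)
- carrier_c_top (a point): One of four identical black rail carriers, 82 mm across the rail, 58 mm along it; which is nearest the laser changes from start to start. The point: middle of its flat top, 40 mm above the table; own y along the rail, z up. A small steel thumb knob sticks out low on its far side. Fixed. (Beyond the last carrier a beam trap, 137 mm high, ends the rail.)
- carrier_d_top (a point): One of four identical black rail carriers, 82 mm across the rail, 58 mm along it; which is nearest the laser changes from start to start. The point: middle of its flat top, 40 mm above the table; own y along the rail, z up. A small steel thumb knob sticks out low on its far side. Fixed. (Beyond the last carrier a beam trap, 137 mm high, ends the rail.)
- mirror_c (a point): Mirror mount, not part of the job: two square black plates 50 mm wide one behind the other, a round mirror in front and three steel knobs behind, on a steel pedestal like the others (foot 40 mm across); loose, 95 mm tall. The point is 70 mm above the underside of its foot. Own y runs from the mirror to the knobs, z up.
Not all that is in view belongs to the job. What is shaped like the part that bears iris_c but green or turquoise is not meant.

How it is judged:
At the end, for the whole second after the job is handed in: From the laser: small lens, pinhole, large lens, iris on carriers 1 to 4; each within 12 mm of its carrier's middle, foot on the top, upright within 0.08 rad, axis within 0.25 rad of the beam (either way round), released, at rest; mirror mount within 20 mm of its start (y of lens_small_c in the frame of laser_exit between 0.04 and 0.1375 m and (horizontal distance between lens_small_c and carrier_a_top below 0.012 m or horizontal distance between lens_small_c and carrier_b_top below 0.012 m or horizontal distance between lens_small_c and carrier_c_top below 0.012 m or horizontal distance between lens_small_c and carrier_d_top below 0.012 m) and height (world z) of lens_small_c between 0.105 and 0.115 m and angle between each of lens_small_c, pinhole_c, lens_large_c, iris_c's own z axis and vertical below 0.08 rad and angle between the y axis of each of lens_small_c, pinhole_c, lens_large_c, iris_c and the y axis of laser_exit, either way round below 0.25 rad and linear speed of each of lens_small, pinhole, lens_large, iris below 0.02 m/s and contact force between each of lens_small, pinhole, lens_large, iris and the fingers below 0.1 N and y of pinhole_c in the frame of laser_exit between 0.1375 and 0.2325 m and (horizontal distance between pinhole_c and carrier_a_top below 0.012 m or horizontal distance between pinhole_c and carrier_b_top below 0.012 m or horizontal distance between pinhole_c and carrier_c_top below 0.012 m or horizontal distance between pinhole_c and carrier_d_top below 0.012 m) and height (world z) of pinhole_c between 0.105 and 0.115 m and y of lens_large_c in the frame of laser_exit between 0.2325 and 0.3275 m and (horizontal distance between lens_large_c and carrier_a_top below 0.012 m or horizontal distance between lens_large_c and carrier_b_top below 0.012 m or horizontal distance between lens_large_c and carrier_c_top below 0.012 m or horizontal distance between lens_large_c and carrier_d_top below 0.012 m) and height (world z) of lens_large_c between 0.105 and 0.115 m and y of iris_c in the frame of laser_exit between 0.3275 and 0.43 m and (horizontal distance between iris_c and carrier_a_top below 0.012 m or horizontal distance between iris_c and carrier_b_top below 0.012 m or horizontal distance between iris_c and carrier_c_top below 0.012 m or horizontal distance between iris_c and carrier_d_top below 0.012 m) and height (world z) of iris_c between 0.105 and 0.115 m and distance of mirror_c from where it was at the start of the episode below 0.02 m); the robot touches nothing.
It fails at once if the mirror mount was knocked over (angle between mirror_c's own z axis and vertical above 0.5 rad).
It also fails if it takes over 99 s, if anything falls off the work surface, if the arm or the gripper's body presses on something with over 40 N, if the wrist force passes 120 N, or if a joint passes its speed limit or range.

## Robot

A 7-joint arm with a two-finger parallel gripper is mounted at the origin on the work surface. World frame = base frame: x ahead of the robot, y to its left, z up, the work surface at z = 0. Lengths are in m, angles in rad, forces in N, time in s.
With the tool pointing down it reaches from about 0.425 to 0.925 m from the base axis. Payload 6.8 kg.
Tool frame: the origin (TCP) lies at the centre of the arm's flange, where the gripper is bolted on; the fingertips stand 173 mm ahead of it and the grasp point (between the pads) lies 155 mm ahead of it (finger_overhang is the distance from the TCP to the fingertips, in m); y points along the fingers, z is the direction in which the jaws open and shut, and the axes are right-handed (so a half turn about y gives the same grasp; the last joint's range is limited). The gripper opens to 85 mm and grips with 20 to 120 N. Pads are 22 mm wide; open, the fingers measure 114 mm over their backs; the gripper's body (76 mm by 85 mm) begins 54 mm behind the grasp point. The pads swing forward as they close: fully open they stand 13 mm farther back than shut.
Start: joints at [1.076, 0.477, 0.022, 1.555, -0.011, 1.109, -0.083], TCP at [0.255, -0.625, 0.405] pointing down, gripper open.
Joint ranges: [-2.96, 2.96], [-0.34, 2.1], [-1.41, 1.46], [0.24, 2.44], [-1.37, 4.51], [0.17, 1.92], [-2.96, 2.96]. Speed limits (rad/s): [2.39, 2.39, 3.14, 3.14, 3.14, 3.14, 3.14].

## Interface

Orientations are given as a rotation vector (axis times angle).
In Python, from bench import get_obs, grab_frame, hand_in, finger_overhang gives the robot as it stands. The module is installed in compiled form; this text tells all that it offers.
- The arm moves only by the shell command python3 -m jog 'ROWS' [FORCE]. ROWS is JSON, a list of rows, each a list of 3 entries, a list of its own where there are three numbers: the shift along the tool's x, y, z in cm, then the turn about the tool's y in rad, then the gripper command: -1 is fully open, 1 is shut, values between are in proportion. In form: [[[x, y, z], twist, gripper], ...]. A call has 1 to 10 rows; each row is the pose to reach, as a shift and turn from the pose commanded when the call began, along the tool's axes at that moment; what a row does not reach only later rows make up. A row lasts 1/8 s, in which the tool goes at most 62.5 mm and 10.7 degrees, less where a joint would pass 70% of its speed; a pose out of reach is approached as far as the arm can. A call with a gripper value outside its range is refused whole. The fingers move at their own pace and stop on an object; FORCE is the grip in N (left out, the last holds). Time passes only in rows, so rows that repeat a pose let the fingers close. It gives the time, the measured TCP pose, the force and the opening at its end, in the units of the state.
- get_obs(): the state, without advancing time (a new reading comes with each control period).
- grab_frame(name): name is "scene" or "top"; returns a dict with "image" (400x640x3 uint8, blue, green, red), "fx", "fy", "cx", "cy" (pixels), "origin" and "rotation" of the camera in the world. Camera axes: x right, y up, looking along -z (the intrinsics and any distortion apply to the point x, -y, -z); pixel columns grow to the right and rows downward; lengths in m; the calibration is good to about 2 mm. A picture is of the moment at which its call begins. There is no depth.
- hand_in(): hands the job in, once; it reports no verdict.
The state is a dict: "clock": time; "joints": joint angles; "qvel": joint speeds; "tau": joint torques, N m; "tcp_pos": TCP position; "orientation": TCP orientation; "contact_force": force on the tool from outside, world axes, zero at the start; "moment": the same for the moment, N m; "grip_width": finger opening in m.
Only numpy, scipy, OpenCV 4.12 (cv2) and the standard library are available. Lean on these libraries where they do the work, as an engineer would, in place of code of your own. Each camera call takes 0.05 s, during which the arm holds its last target.

## Working session

There is one attempt and no reset: what is moved stays moved. The work goes in short steps, Python scripts to look and compute and a shell command to move; the robot and the scene stay as the last step left them, time stands still between calls to the robot, and variables do not carry over. Pictures are saved under pics/ and viewed, and the job is handed in when it is done.

```bash
mkdir -p pics; python3 - <<'E'
from bench import *
import cv2
print(get_obs()); print(finger_overhang() if callable(finger_overhang) else finger_overhang)
for n in("scene","top"):
    f=grab_frame(n); cv2.imwrite(f"pics/{n}0.png",f["image"]); print(n,{k:v for k,v in f.items() if k!="image"})
E
```

```text
{'clock': 0.0, 'joints': array([ 1.07589899,  0.47780292,  0.02233125,  1.55641371, -0.01148111,
        1.10933792, -0.08310683]), 'qvel': array([ 0.00095323, -0.00012266, -0.00034452,  0.00023105, -0.00086921,
       -0.00080309,  0.00013686]), 'tau': array([ 7.81314111e-05, -5.96458840e+01,  1.60815977e+00, -2.81191528e+01,
        1.24576018e-02,  9.48758185e-03,  1.60394552e-05]), 'tcp_pos': array([ 0.25453596, -0.62487963,  0.40373933]), 'orientation': array([-0.39412579,  2.01146017, -2.00784597]), 'contact_force': array([-0.75395503, -0.08585541, -0.18365768]), 'moment': array([ 0.06821806, -0.02689376,  0.02384722]), 'grip_width': 0.08547209360745557}
0.1734
scene {'fx': 448.04085967528266, 'fy': 448.04085967528266, 'cx': 322.8388752449123, 'cy': 194.77802500894418, 'origin': array([0.81170444, 0.63590377, 0.64367222]), 'rotation': array([0.2953873 , 1.21741666, 2.37357903])}
top {'fx': 509.3584859244698, 'fy': 509.3584859244698, 'cx': 317.03205223920105, 'cy': 190.86531674501293, 'origin': array([ 0.2001414 , -0.03450297,  1.27280951]), 'rotation': array([ 0.18081232, -0.17090121, -1.54598322])}
```

View pics/scene0.png

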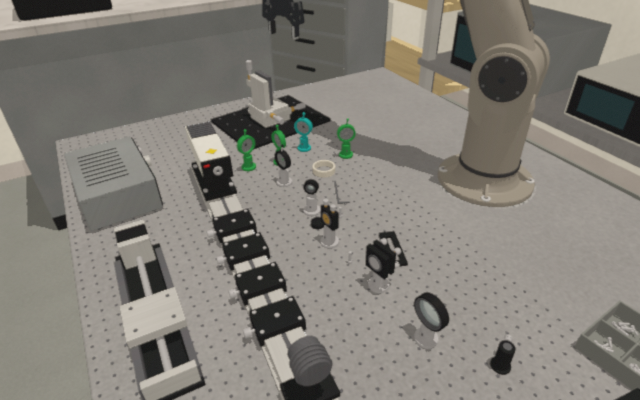

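View pics/top0.png

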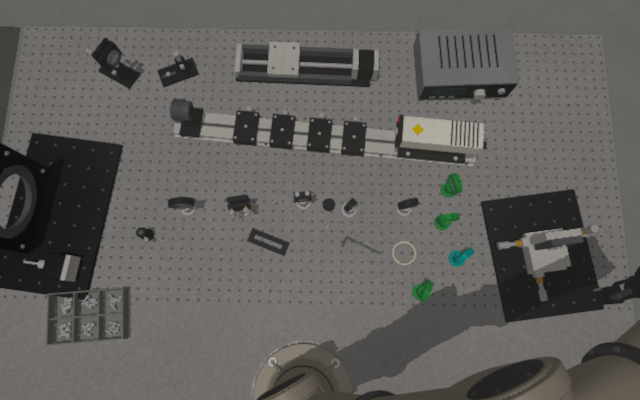

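```bash
cat > h.py <<'E'
import numpy as np, cv2
from bench import *
from scipy.spatial.transform import Rotation as R
def ray(f,u,v):
    d=np.array([(u-f["cx"])/f["fx"],-(v-f["cy"])/f["fy"],-1.])
    return np.array(f["origin"]),R.from_rotvec(f["rotation"]).apply(d)
def plane(f,u,v,z):
    o,d=ray(f,u,v); return o+d*(z-o[2])/d[2]
def proj(f,p):
    c=R.from_rotvec(f["rotation"]).inv().apply(np.array(p)-f["origin"])
    return f["cx"]+f["fx"]*c[0]/-c[2], f["cy"]-f["fy"]*c[1]/-c[2]
def tri(f1,p1,f2,p2):
    o1,d1=ray(f1,*p1);o2,d2=ray(f2,*p2);d1/=np.linalg.norm(d1);d2/=np.linalg.norm(d2)
    t=np.linalg.lstsq(np.c_[d1,-d2],o2-o1,rcond=None)[0]
    a=o1+t[0]*d1;b=o2+t[1]*d2; return (a+b)/2,np.linalg.norm(a-b)
def crop(f,x,y,w,h,s,name):
    c=f["image"][y:y+h,x:x+w]; cv2.imwrite("pics/"+name,cv2.resize(c,None,fx=s,fy=s,interpolation=cv2.INTER_CUBIC))
E
python3 - <<'E'
from h import *
f=grab_frame("top"); g=grab_frame("scene")
crop(f,160,170,290,60,2.75,"t_parts.png"); crop(f,160,95,330,75,2.4,"t_rail.png"); crop(g,230,120,240,240,2.5,"s_parts.png")
import pickle; pickle.dump((f,g),open("f0.pkl","wb"))
E
```

```text
(no output)
```

View pics/t_parts.png

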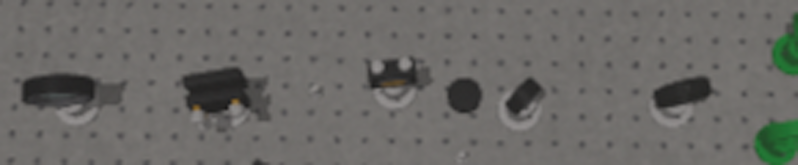

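View pics/t_rail.png

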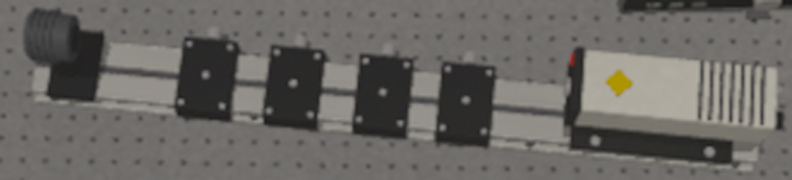

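View pics/s_parts.png

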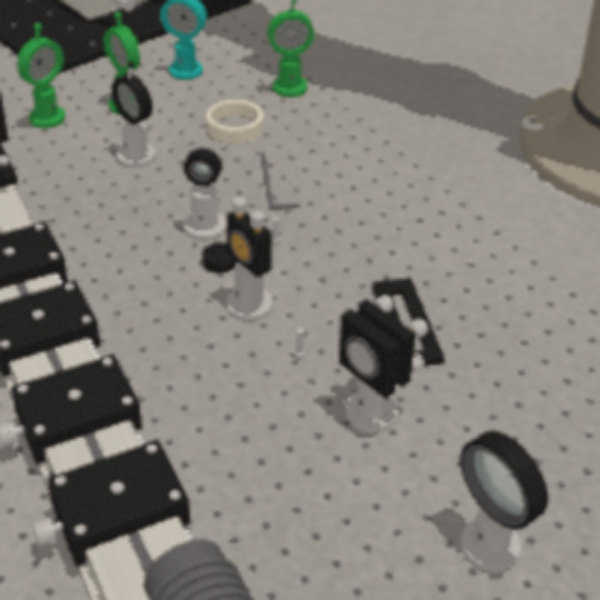

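```bash
python3 - <<'E'
from h import *
import pickle; f,g=pickle.load(open("f0.pkl","rb"))
print("carr")
C=[]
for x,y in [(206,75),(293,83),(382,92),(466,100)]:
    p=plane(f,160+x/2.4,95+y/2.4,.04); C.append(p); print(p.round(4), [round(q,1) for q in proj(g,p)])
C=np.array(C); d=C[-1]-C[0]; print("angle",np.arctan2(d[1],d[0]), np.diff(C,axis=0).round(4))
m=(f["image"].max(2)<50).astype(np.uint8)
cs,_=cv2.findContours(m,cv2.RETR_EXTERNAL,cv2.CHAIN_APPROX_NONE)
for c in cs:
    x,y,w,h=cv2.boundingRect(c)
    if 160<x<430 and 180<y<225 and cv2.contourArea(c)>20:
        r=cv2.minAreaRect(c); print(r[0],r[1],r[2],cv2.contourArea(c), plane(f,*r[0],.08).round(4))
m=(g["image"].max(2)<50).astype(np.uint8)
print("scene")
cs,_=cv2.findContours(m,cv2.RETR_EXTERNAL,cv2.CHAIN_APPROX_NONE)
for c in cs:
    x,y,w,h=cv2.boundingRect(c)
    if 265<x<460 and 135<y<340 and cv2.contourArea(c)>20:
        r=cv2.minAreaRect(c); print((x,y,w,h),cv2.contourArea(c), plane(g,x+w/2,y+h/2,.07).round(4))
crop(f,385,185,50,35,14,"t_iris.png");crop(f,335,190,30,30,16,"t_small.png");crop(f,285,180,40,35,16,"t_pin.png");crop(f,160,190,50,30,14,"t_large.png")
E
cd pics; python3 -c "
import cv2,numpy as np
a=[cv2.resize(cv2.imread(f't_{n}.png'),(400,300)) for n in('iris','small','pin','large')]
cv2.imwrite('t4.png',np.vstack([np.hstack(a[:2]),np.hstack(a[2:])]))"
```

```text
carr
[0.648  0.1611 0.04  ] [np.float64(276.6), np.float64(313.2)]
[0.6406 0.0681 0.04  ] [np.float64(259.5), np.float64(276.5)]
[ 0.6321 -0.0268  0.04  ] [np.float64(245.2), np.float64(244.7)]
[ 0.6246 -0.116   0.04  ] [np.float64(233.4), np.float64(219.2)]
angle -1.6550095699366272 [[-0.0074 -0.0931  0.    ]
 [-0.0085 -0.0949  0.    ]
 [-0.0074 -0.0892  0.    ]]
(347.2500305175781, 207.25003051757812) (4.949747085571289, 5.656853675842285) 45.0 22.5 [ 0.4337 -0.0972  0.08  ]
(407.794189453125, 203.17648315429688) (7.033533096313477, 19.402849197387695) 75.96376037597656 109.5 [ 0.4461 -0.2416  0.08  ]
(352.2500305175781, 201.75003051757812) (4.242640495300293, 4.949747085571289) 45.0 20.5 [ 0.4473 -0.1091  0.08  ]
(328.0, 204.5) (11.0, 10.0) 90.0 89.0 [ 0.4395 -0.0512  0.08  ]
(180.9635772705078, 201.62649536132812) (7.743281364440918, 24.270605087280273) 87.61405944824219 124.0 [0.4405 0.3007 0.08  ]
(238.50001525878906, 203.0) (13.97391414642334, 22.029462814331055) 80.53767395019531 229.5 [0.4395 0.1628 0.08  ]
(302.2572021484375, 196.42196655273438) (7.450802803039551, 15.737919807434082) 81.25383758544922 34.5 [0.4582 0.0107 0.08  ]
scene
(416, 293, 33, 38) 284.5 [0.4388 0.3063 0.07  ]
(399, 253, 8, 13) 48.0 [0.4067 0.1874 0.07  ]
(366, 241, 30, 38) 715.0 [0.4419 0.1686 0.07  ]
(380, 232, 20, 15) 88.0 [0.395  0.1315 0.07  ]
(312, 217, 14, 12) 95.5 [0.4887 0.0199 0.07  ]
(321, 206, 17, 24) 144.0 [0.4626 0.0166 0.07  ]
(304, 180, 14, 14) 130.0 [ 0.4436 -0.1     0.07  ]
(275, 151, 15, 18) 177.0 [ 0.45   -0.2376  0.07  ]
```

View pics/t4.png

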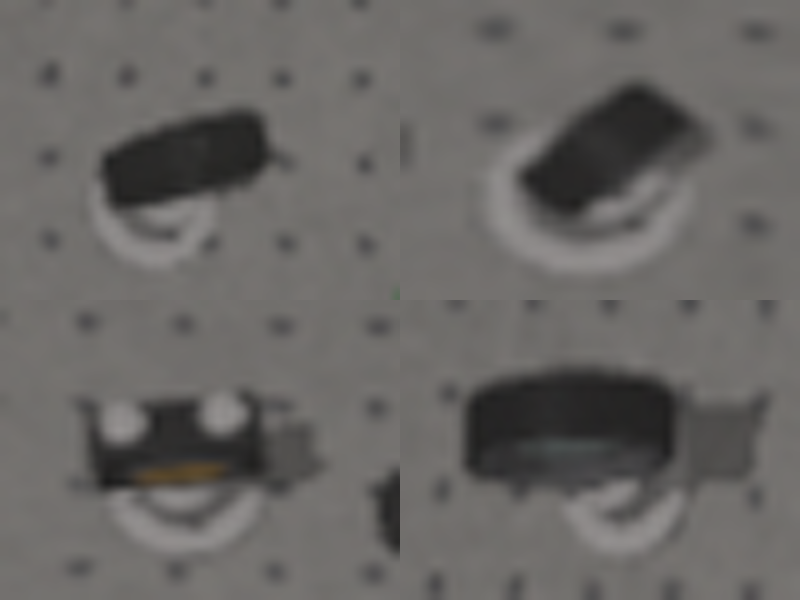

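```bash
python3 - <<'E'
from h import *
import pickle; f,g=pickle.load(open("f0.pkl","rb"))
# silhouettes tops (px), scene bbox centres
T=dict(iris=(407.8,203.3),small=(350.4,204.3),pin=(302.4,195.9),large=(180.7,202.4))
S=dict(iris=(282,159.5),small=(310.5,186.5),pin=(329,217.5),large=(430.5,312))
for k in T:
    p,e=tri(f,T[k],g,S[k]); print(k,"z70",plane(f,*T[k],.07).round(4),plane(g,*S[k],.07).round(4),"tri",p.round(4),round(e,4))
# foot bottom check; directions of the wide axis: top edge ends at crop px
E_=dict(iris=((103,155),(250,110),385,185,8,8.571,.095),iris2=((115,208),(265,170),385,185,8,8.571,.07),small=((122,178),(240,82),335,190,13.33,10,.087),small2=((172,212),(300,130),335,190,13.33,10,.08),
 pin=((100,187),(265,180),285,180,10,8.571,.091),pin2=((90,102),(260,92),285,180,10,8.571,.091),large=((67,80),(270,80),160,190,8,10,.085))
for k,(a,b,x,y,sx,sy,z) in E_.items():
    A=plane(f,x+a[0]/sx,y+a[1]/sy,z);B=plane(f,x+b[0]/sx,y+b[1]/sy,z);d=B-A
    print(k,"x-axis angle",round(np.arctan2(d[1],d[0]),3),"len",round(np.linalg.norm(d),4))
o=get_obs(); Rt=R.from_rotvec(o["orientation"]).as_matrix(); print(Rt.round(3)); print(o["tcp_pos"])
for k,p in dict(m=(275,151),l=(416,293)).items(): pass
crop(g,265,135,60,70,6,"s_iris.png"); crop(g,400,285,60,70,6,"s_large.png"); crop(g,295,175,60,70,6,"s_mid.png")
a=[cv2.imread(f"pics/s_{n}.png") for n in("iris","mid","large")]; cv2.imwrite("pics/s3.png",cv2.resize(np.hstack(a),None,fx=.74,fy=.74))
E
```

```text
iris z70 [ 0.4478 -0.2433  0.07  ] [ 0.4501 -0.2403  0.07  ] tri [ 0.4485 -0.2438  0.0676] 0.0003
small z70 [ 0.443  -0.1052  0.07  ] [ 0.4437 -0.1023  0.07  ] tri [ 0.4429 -0.105   0.0682] 0.0011
pin z70 [0.4617 0.0108 0.07  ] [0.4626 0.0147 0.07  ] tri [0.4616 0.0113 0.0674] 0.0015
large z70 [0.4406 0.304  0.07  ] [0.4416 0.3047 0.07  ] tri [0.4408 0.3042 0.069 ] 0.0002
iris x-axis angle -1.272 len 0.0456
iris2 x-axis angle -1.319 len 0.0467
small x-axis angle -0.725 len 0.0315
small2 x-axis angle -0.844 len 0.0306
pin x-axis angle -1.503 len 0.0391
pin2 x-axis angle -1.483 len 0.0405
large x-axis angle -1.554 len 0.0606
[[-0.926 -0.001  0.377]
 [-0.377  0.001 -0.926]
 [ 0.    -1.    -0.001]]
[ 0.25452903 -0.62499157  0.40409891]
```

View pics/s3.png

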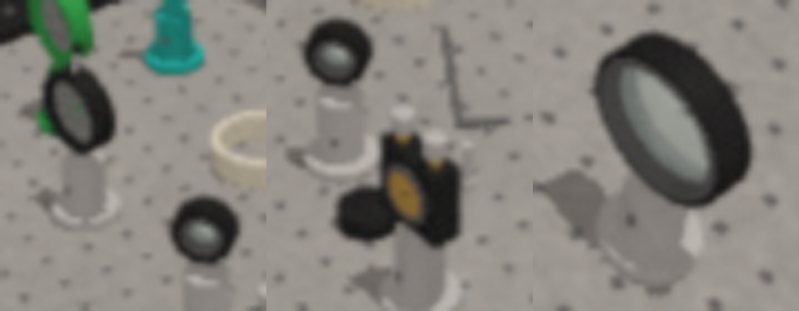

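```bash
cat >> h.py <<'E'
def plan(x,y,z,yaw):
    """shift (cm) in tool axes and twist to TCP target, tool down, jaw axis at yaw"""
    o=get_obs(); M=R.from_rotvec(o["orientation"]).as_matrix()
    s=M.T@(np.array([x,y,z])-o["tcp_pos"])*100
    cy=np.arctan2(M[1,2],M[0,2]); t=-(yaw-cy); t=(t+np.pi/2)%np.pi-np.pi/2
    print("shift cm",s.round(2),"twist",round(t,3),"| tcp",o["tcp_pos"].round(4),"jaw",round(cy,3),"tilt",round(np.arccos(-M[2,1]),4),"F",o["contact_force"].round(1),"w",round(o["grip_width"],4),"t",o["clock"],"q",o["joints"].round(2))
E
python3 - <<'E'
from h import *
plan(.4485,-.243,.404,-1.30)
import pickle; f,g=pickle.load(open("f0.pkl","rb"))
print("puck",tri(f,(328,204.5),g,(318.5,222.5)))
# opening sides / carriers cross-check from scene screws (pix from crop s_parts /2.5)
for x,y in [(117,488),(75,394),(37,314),(9,251)]: print(plane(g,230+x/2.5-.3,120+y/2.5-.3,.04).round(4))
# laser front edge
E
```

```text
shift cm [-32.37   0.04 -28.06] twist 0.116 | tcp [ 0.2545 -0.625   0.4041] jaw -1.184 tilt 0.0011 F [ 0.5 -0.2 -0.5] w 0.0852 t 0.2 q [ 1.08  0.48  0.02  1.56 -0.01  1.11 -0.08]
puck (array([ 0.45355034, -0.05165686,  0.00605369]), np.float64(0.002012909525694375))
[0.6497 0.1642 0.04  ]
[0.6411 0.0702 0.04  ]
[ 0.6339 -0.0258  0.04  ]
[ 0.6259 -0.1131  0.04  ]
```

```bash
python3 -m jog '[[[-32.4,0,-28.1],0.116,-1],[[-32.4,0,-28.1],0.116,-1],[[-32.4,0,-28.1],0.116,-1],[[-32.4,0,-28.1],0.116,-1],[[-32.4,0,-28.1],0.116,-1],[[-32.4,0,-28.1],0.116,-1],[[-32.4,0,-28.1],0.116,-1],[[-32.4,0,-28.1],0.116,-1],[[-32.4,0,-28.1],0.116,-1],[[-32.4,0,-28.1],0.116,-1]]' 40; python3 - <<'E'
from h import *
plan(.4485,-.243,.228,-1.30)
f=grab_frame("top"); g=grab_frame("scene")
crop(g,200,80,160,120,5,"a1.png")
E
```

```text
clock: 1.45
tcp_pos: [0.448, -0.2441, 0.4046]
orientation: [-0.281, 2.078, -2.079]
contact_force: [0.5, -0.2, 0.6]
grip_width: 0.0854
shift cm [-0.09 17.66 -0.1 ] twist -0.003 | tcp [ 0.448  -0.2441  0.4046] jaw -1.303 tilt 0.0005 F [ 0.5 -0.2  0.6] w 0.0854 t 1.45 q [ 0.51  0.21 -0.15  1.94  0.04  1.   -0.96]
```

View pics/a1.png

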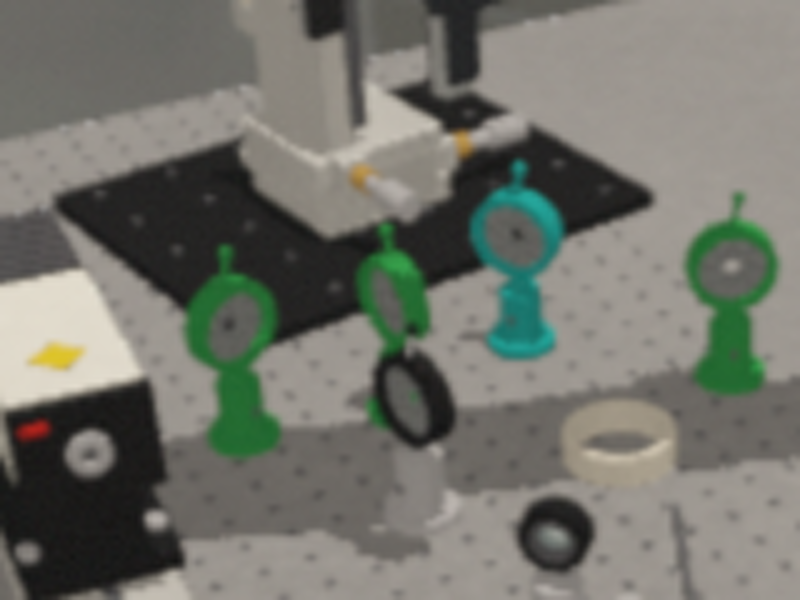

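```bash
python3 - <<'E'
from h import *
f=grab_frame("top"); g=grab_frame("scene")
print(proj(g,(.448,-.244,.231)),proj(f,(.448,-.244,.231)))
cv2.imwrite("pics/a2.png",g["image"]);cv2.imwrite("pics/a3.png",f["image"])
E
```

```text
(np.float64(277.2022124189898), np.float64(97.33455599917886)) (np.float64(421.1123293414015), np.float64(187.96830024862152))
```

View pics/a2.png

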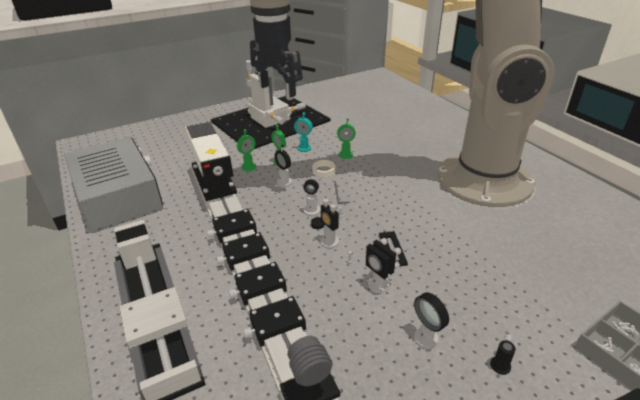

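View pics/a3.png

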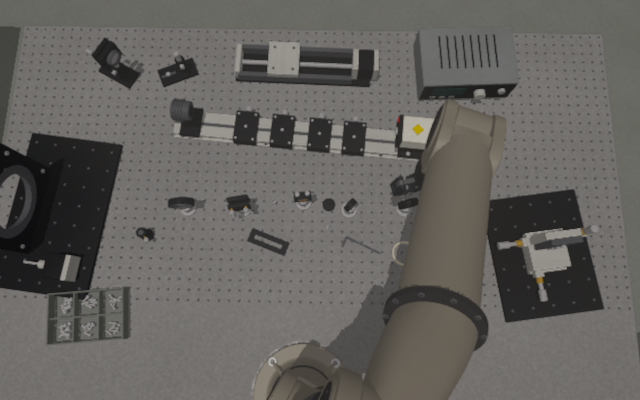

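```bash
python3 -m jog '[[[-0.1,6,-0.1],0,-1],[[-0.1,11,-0.1],0,-1],[[-0.1,14.5,-0.1],0,-1],[[-0.1,17.6,-0.1],0,-1],[[-0.1,17.6,-0.1],0,-1]]'; python3 - <<'E'
from h import *
plan(.4485,-.243,.228,-1.30)
f=grab_frame("top"); g=grab_frame("scene")
crop(g,240,100,80,100,6,"a4.png")
E
```

```text
clock: 2.28
tcp_pos: [0.4484, -0.2414, 0.2269]
orientation: [-0.287, 2.081, -2.076]
contact_force: [0.0, -1.1, 0.3]
grip_width: 0.0849
shift cm [ 0.03 -0.11  0.16] twist -0.001 | tcp [ 0.4484 -0.2414  0.2269] jaw -1.301 tilt 0.0048 F [ 0.  -1.1  0.3] w 0.0849 t 2.275 q [ 0.48  0.47 -0.13  2.08  0.1   0.61 -1.03]
```

View pics/a4.png

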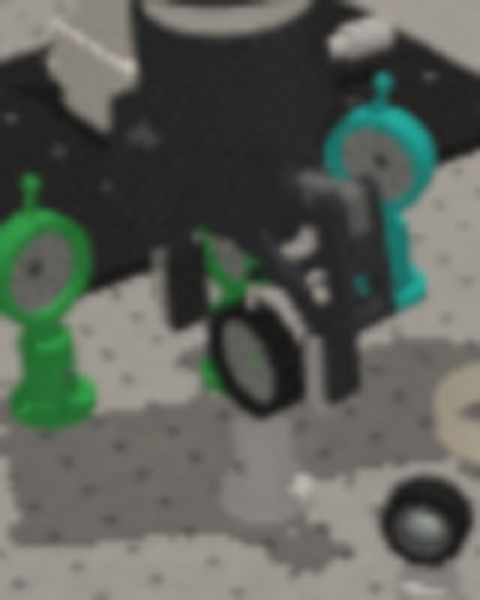

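```bash
python3 -m jog '[[[0,0,0],0,0],[[0,0,0],0,0.6],[[0,0,0],0,1],[[0,0,0],0,1],[[0,0,0],0,1],[[0,0,0],0,1],[[0,0,0],0,1],[[0,0,0],0,1]]' 40; python3 -c "
from h import *
plan(.4485,-.243,.42,-1.30)"
```

```text
clock: 3.38
tcp_pos: [0.4501, -0.2417, 0.2301]
orientation: [-0.28, 2.074, -2.077]
contact_force: [-0.8, 1.3, 7.1]
grip_width: 0.0488
shift cm [  0.15 -18.99   0.11] twist -0.0 | tcp [ 0.4501 -0.2417  0.2301] jaw -1.3 tilt 0.0026 F [-0.8  1.3  7.1] w 0.0488 t 3.375 q [ 0.48  0.46 -0.13  2.08  0.1   0.61 -1.03]
```

```bash
python3 -m jog '[[[0,-1.5,0],0,1],[[0,-5,0],0,1],[[0,-10,0],0,1],[[0,-15,0],0,1],[[0,-19,0],0,1],[[0,-19,0],0,1]]'; python3 - <<'E'
from h import *
plan(.649,.1625,.42,-.084)
g=grab_frame("scene"); crop(g,230,40,100,100,5,"a5.png")
E
```

```text
clock: 4.12
tcp_pos: [0.4498, -0.2415, 0.4227]
orientation: [-0.276, 2.07, -2.078]
contact_force: [0.9, 0.3, -3.1]
grip_width: 0.0486
shift cm [-29.99   0.28 -33.61] twist -1.216 | tcp [ 0.4498 -0.2415  0.4227] jaw -1.3 tilt 0.0072 F [ 0.9  0.3 -3.1] w 0.0486 t 4.125 q [ 0.51  0.19 -0.16  1.92  0.04  1.03 -0.96]
```

View pics/a5.png

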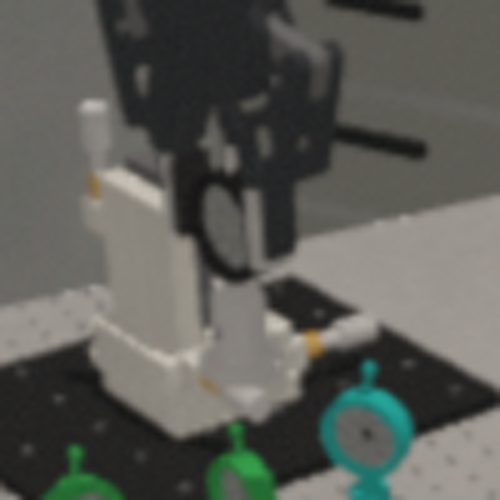

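```bash
python3 -m jog '[[[-30,0.3,-33.6],-1.216,1],[[-30,0.3,-33.6],-1.216,1],[[-30,0.3,-33.6],-1.216,1],[[-30,0.3,-33.6],-1.216,1],[[-30,0.3,-33.6],-1.216,1],[[-30,0.3,-33.6],-1.216,1],[[-30,0.3,-33.6],-1.216,1],[[-30,0.3,-33.6],-1.216,1],[[-30,0.3,-33.6],-1.216,1],[[-30,0.3,-33.6],-1.216,1]]'; python3 - <<'E'
from h import *
plan(.649,.1625,.275,-.084)
g=grab_frame("scene"); cv2.imwrite("pics/a6.png",g["image"]);f=grab_frame("top"); cv2.imwrite("pics/a7.png",f["image"])
E
```

```text
clock: 5.42
tcp_pos: [0.6483, 0.1603, 0.4147]
orientation: [-1.17, 1.273, -1.274]
contact_force: [0.7, 0.9, -2.6]
grip_width: 0.0484
shift cm [-0.26 13.97  0.07] twist -0.003 | tcp [0.6483 0.1603 0.4147] jaw -0.087 tilt 0.0029 F [ 0.7  0.9 -2.6] w 0.0484 t 5.425 q [ 0.01  0.51 -0.5   1.53  0.26  1.17 -0.62]
```

View pics/a6.png

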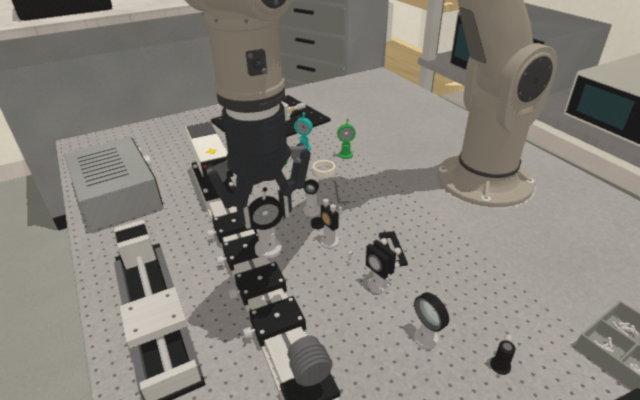

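View pics/a7.png

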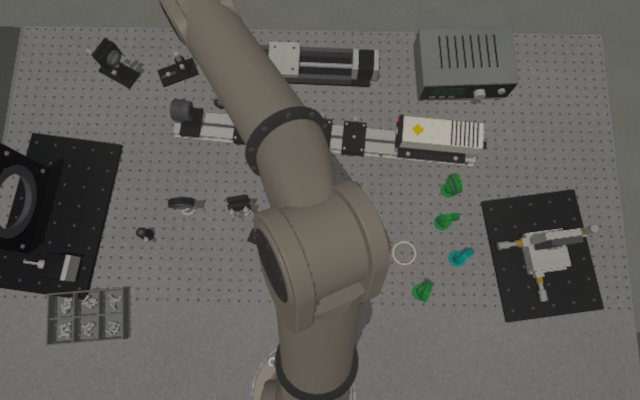

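```bash
python3 -m jog '[[[-0.2,4,0.1],0,1],[[-0.2,8,0.1],0,1],[[-0.2,12,0.1],0,1],[[-0.2,13.7,0.1],0,1],[[-0.2,13.7,0.1],0,1],[[-0.2,13.7,0.1],0,1]]'; python3 - <<'E'
from h import *
plan(.649,.1625,.27,-.084)
g=grab_frame("scene"); crop(g,200,210,160,130,5,"a8.png")
E
```

```text
clock: 6.28
tcp_pos: [0.6505, 0.1646, 0.2807]
orientation: [-1.165, 1.269, -1.272]
contact_force: [-0.4, -0.8, -2.0]
grip_width: 0.0482
shift cm [ 0.22  1.07 -0.14] twist -0.0 | tcp [0.6505 0.1646 0.2807] jaw -0.084 tilt 0.0031 F [-0.4 -0.8 -2. ] w 0.0482 t 6.275 q [-0.02  0.64 -0.46  1.64  0.34  0.94 -0.69]
```

View pics/a8.png

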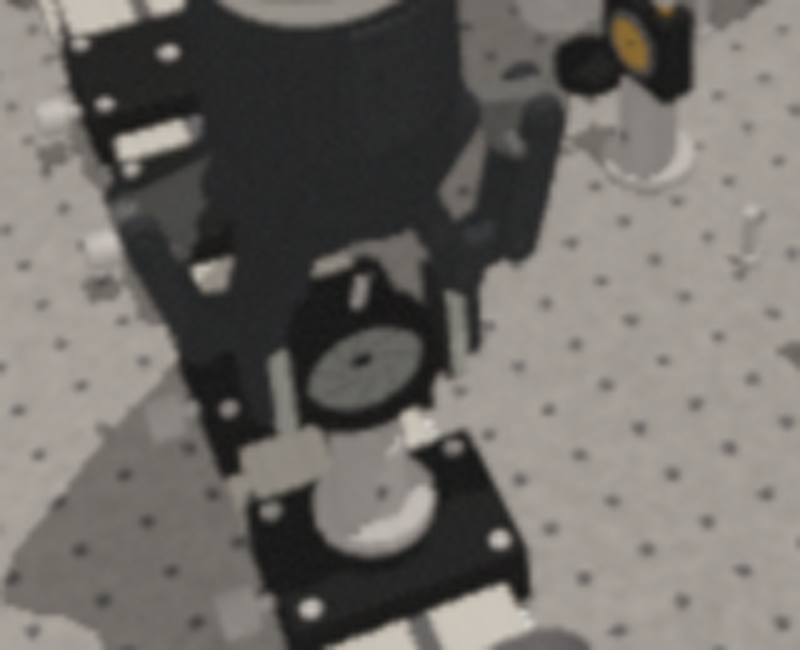

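```bash
python3 -m jog '[[[0.1,0.5,-0.1],0,1],[[0.1,0.9,-0.1],0,1],[[0.1,1.0,-0.1],0,1],[[0.1,1.0,-0.1],0,1]]'; python3 - <<'E'
from h import *
plan(.649,.1625,.27,-.084)
g=grab_frame("scene"); crop(g,200,210,160,130,5,"a9.png")
E
```

```text
clock: 6.82
tcp_pos: [0.6489, 0.1638, 0.2702]
orientation: [-1.167, 1.27, -1.271]
contact_force: [-2.2, -2.2, 7.9]
grip_width: 0.0487
shift cm [0.13 0.02 0.02] twist -0.0 | tcp [0.6489 0.1638 0.2702] jaw -0.084 tilt 0.0011 F [-2.2 -2.2  7.9] w 0.0487 t 6.825 q [-0.02  0.65 -0.46  1.65  0.34  0.92 -0.69]
```

View pics/a9.png

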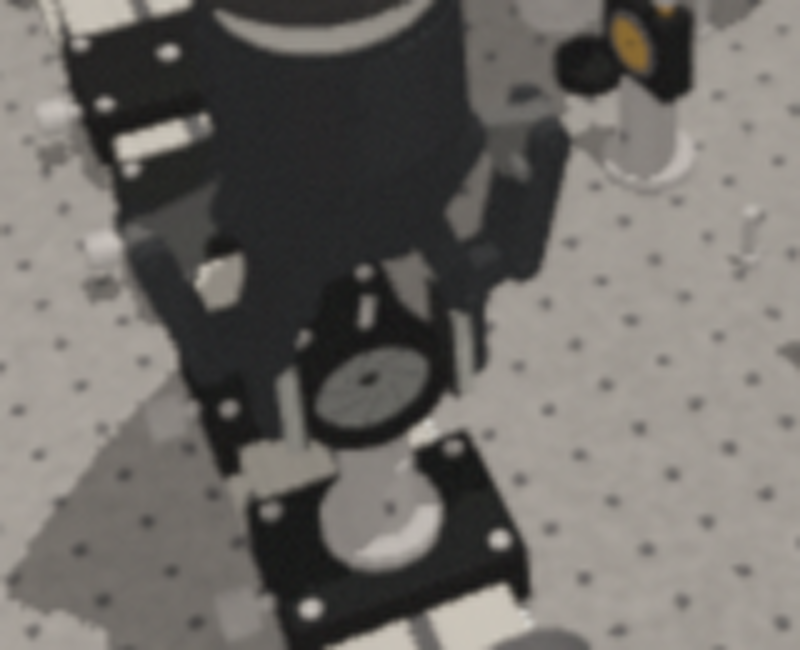

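```bash
python3 -m jog '[[[0,0,0],0,0.2],[[0,0,0],0,-0.2],[[0,0,0],0,-0.6],[[0,0,0],0,-0.8],[[0,-2,0],0,-1],[[0,-6,0],0,-1],[[0,-11,0],0,-1],[[0,-15,0],0,-1],[[0,-15,0],0,-1]]'; python3 - <<'E'
from h import *
plan(.443,-.104,.40,-.785)
g=grab_frame("scene"); crop(g,200,210,160,130,5,"b1.png")
E
```

```text
clock: 8.0
tcp_pos: [0.6493, 0.1644, 0.4246]
orientation: [-1.16, 1.266, -1.272]
contact_force: [0.2, 0.2, 0.2]
grip_width: 0.0852
shift cm [ 28.48   2.21 -18.33] twist 0.701 | tcp [0.6493 0.1644 0.4246] jaw -0.084 tilt 0.0088 F [0.2 0.2 0.2] w 0.0852 t 8.0 q [ 0.01  0.5  -0.51  1.52  0.26  1.18 -0.62]
```

View pics/b1.png

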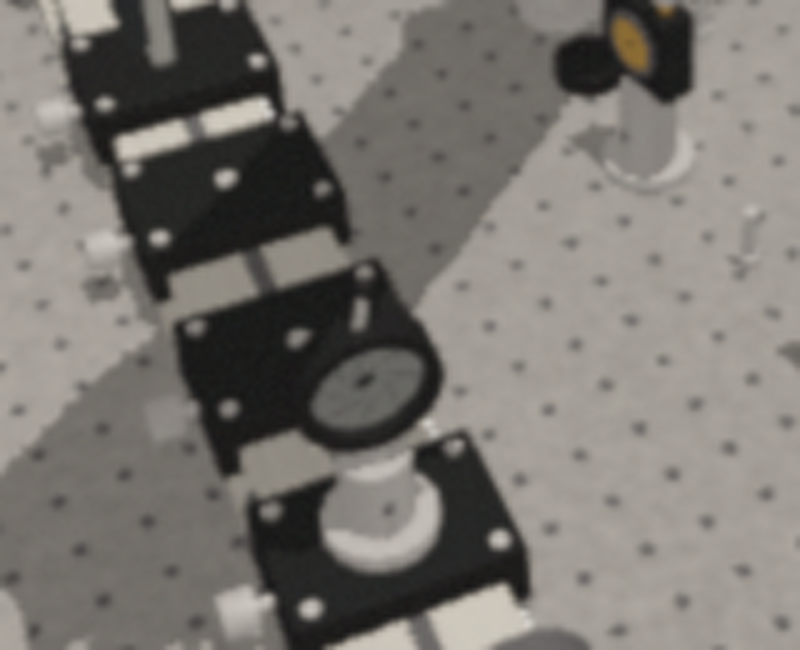

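```bash
python3 -m jog '[[[28.5,2,-18.3],0.70,-1],[[28.5,2,-18.3],0.70,-1],[[28.5,2,-18.3],0.70,-1],[[28.5,2,-18.3],0.70,-1],[[28.5,2,-18.3],0.70,-1],[[28.5,2,-18.3],0.70,-1],[[28.5,2,-18.3],0.70,-1],[[28.5,2,-18.3],0.70,-1],[[28.5,2,-18.3],0.70,-1],[[28.5,2,-18.3],0.70,-1]]'; python3 -c "
from h import *
plan(.443,-.104,.229,-.785)"
```

```text
clock: 9.3
tcp_pos: [0.4429, -0.1042, 0.3986]
orientation: [-0.731, 1.758, -1.758]
contact_force: [0.1, -0.5, -0.0]
grip_width: 0.0856
shift cm [-2.000e-02  1.696e+01 -1.000e-02] twist 0.003 | tcp [ 0.4429 -0.1042  0.3986] jaw -0.782 tilt 0.0003 F [ 0.1 -0.5 -0. ] w 0.0856 t 9.3 q [ 0.39  0.14 -0.32  2.05  0.05  0.96 -0.74]
```

```bash
python3 -m jog '[[[0,6,0],0,-1],[[0,11,0],0,-1],[[0,15,0],0,-1],[[0,17.2,0],0,-1],[[0,17.2,0],0,-1],[[0,17.2,0],0,-1]]'; python3 - <<'E'
from h import *
plan(.443,-.104,.226,-.785)
g=grab_frame("scene"); crop(g,260,130,100,100,6,"b2.png")
E
```

```text
clock: 10.05
tcp_pos: [0.4431, -0.1049, 0.2275]
orientation: [-0.729, 1.758, -1.759]
contact_force: [-0.4, -0.1, 0.4]
grip_width: 0.0857
shift cm [-0.06  0.15 -0.07] twist 0.001 | tcp [ 0.4431 -0.1049  0.2275] jaw -0.784 tilt 0.0012 F [-0.4 -0.1  0.4] w 0.0857 t 10.05 q [ 0.33  0.41 -0.27  2.19  0.2   0.56 -0.88]
```

View pics/b2.png

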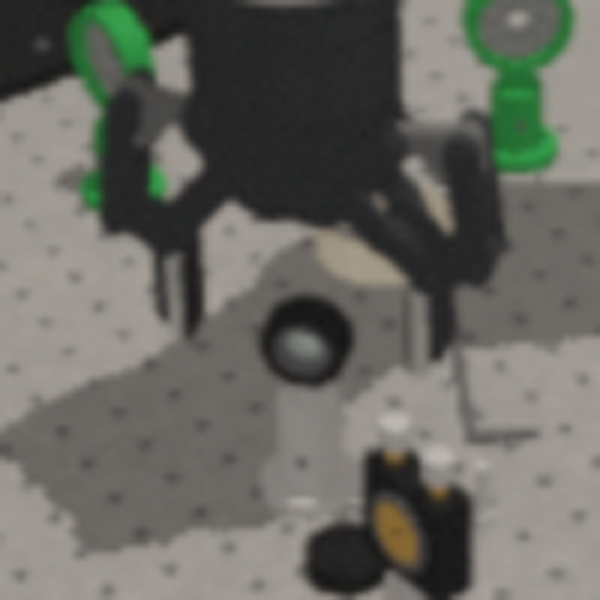

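```bash
python3 -m jog '[[[0,0,0],0,0],[[0,0,0],0,0.6],[[0,0,0],0,1],[[0,0,0],0,1],[[0,0,0],0,1],[[0,0,0],0,1],[[0,0,0],0,1],[[0,0,0],0,1]]' 40; python3 - <<'E'
from h import *
plan(.443,-.104,.226,-.785)
g=grab_frame("scene"); crop(g,260,130,100,100,6,"b3.png")
E
```

```text
clock: 11.1
tcp_pos: [0.4426, -0.1051, 0.2273]
orientation: [-0.729, 1.758, -1.759]
contact_force: [-0.9, 0.5, 5.5]
grip_width: 0.0325
shift cm [-0.1   0.13 -0.05] twist 0.001 | tcp [ 0.4426 -0.1051  0.2273] jaw -0.784 tilt 0.0009 F [-0.9  0.5  5.5] w 0.0325 t 11.1 q [ 0.33  0.41 -0.27  2.19  0.2   0.56 -0.88]
```

View pics/b3.png

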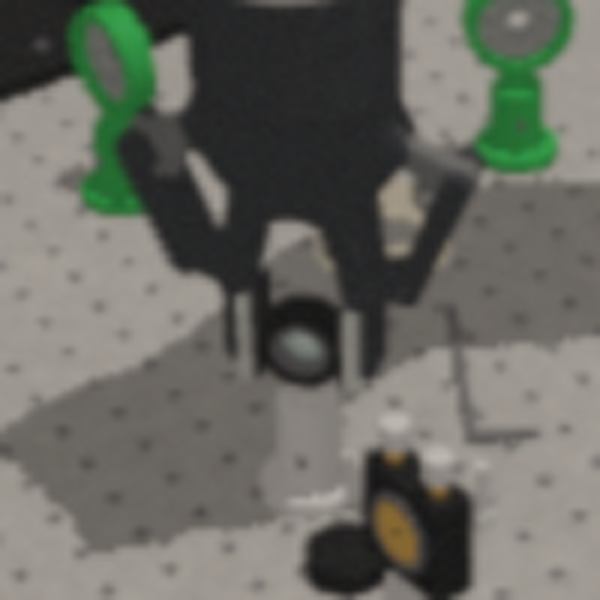

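Gripped well (ring near the lower part of the pads). Lift straight and go to carrier 1.

```bash
python3 -m jog '[[[0,-1.5,0],0,1],[[0,-5,0],0,1],[[0,-10,0],0,1],[[0,-15,0],0,1],[[0,-18.5,0],0,1],[[0,-18.5,0],0,1]]'; python3 - <<'E'
from h import *
plan(.625,-.1145,.41,-.084)
g=grab_frame("scene"); crop(g,230,40,120,120,5,"b4.png")
E
```

```text
clock: 11.9
tcp_pos: [0.4429, -0.105, 0.4149]
orientation: [-0.725, 1.754, -1.761]
contact_force: [-0.4, 0.5, -3.1]
grip_width: 0.0322
shift cm [-12.19   0.6   13.56] twist -0.7 | tcp [ 0.4429 -0.105   0.4149] jaw -0.784 tilt 0.0062 F [-0.4  0.5 -3.1] w 0.0322 t 11.9 q [ 0.41  0.12 -0.33  2.03  0.05  0.99 -0.74]
```

View pics/b4.png

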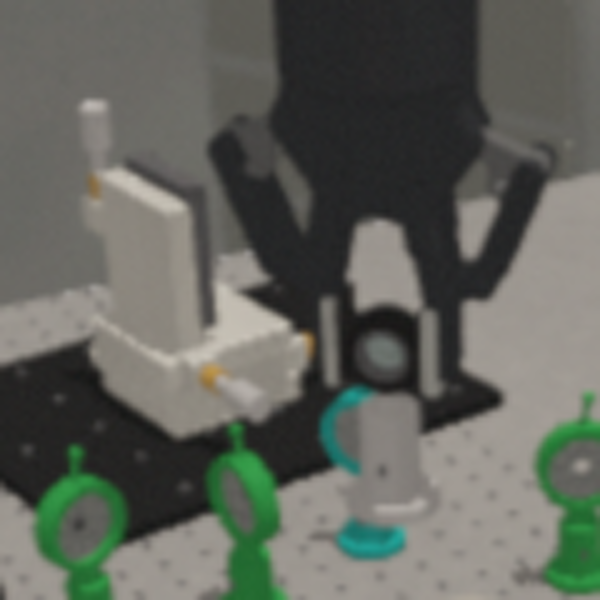

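```bash
python3 -m jog '[[[-12.2,0.5,13.6],-0.70,1],[[-12.2,0.5,13.6],-0.70,1],[[-12.2,0.5,13.6],-0.70,1],[[-12.2,0.5,13.6],-0.70,1],[[-12.2,0.5,13.6],-0.70,1],[[-12.2,0.5,13.6],-0.70,1],[[-12.2,0.5,13.6],-0.70,1]]'; python3 -c "
from h import *
plan(.625,-.1145,.275,-.084)"
```

```text
clock: 12.82
tcp_pos: [0.6242, -0.1147, 0.4068]
orientation: [-1.168, 1.272, -1.272]
contact_force: [-0.6, -0.4, -1.9]
grip_width: 0.0326
shift cm [-0.03 13.18  0.08] twist -0.001 | tcp [ 0.6242 -0.1147  0.4068] jaw -0.085 tilt 0.0005 F [-0.6 -0.4 -1.9] w 0.0326 t 12.825 q [ 0.39  0.44 -0.41  1.63  0.19  1.11 -0.16]
```

```bash
python3 -m jog '[[[0,4,0.1],0,1],[[0,8,0.1],0,1],[[0,11.5,0.1],0,1],[[0,13,0.1],0,1],[[0,13,0.1],0,1],[[0,13,0.1],0,1]]'; python3 - <<'E'
from h import *
plan(.625,-.1145,.267,-.084)
g=grab_frame("scene"); crop(g,180,140,110,110,6,"b5.png")
E
```

```text
clock: 13.58
tcp_pos: [0.6266, -0.1148, 0.2785]
orientation: [-1.166, 1.269, -1.273]
contact_force: [-0.1, -0.5, -1.5]
grip_width: 0.0325
shift cm [-0.02  1.15 -0.16] twist -0.0 | tcp [ 0.6266 -0.1148  0.2785] jaw -0.084 tilt 0.0029 F [-0.1 -0.5 -1.5] w 0.0325 t 13.575 q [ 0.36  0.58 -0.38  1.74  0.27  0.88 -0.22]
```

View pics/b5.png

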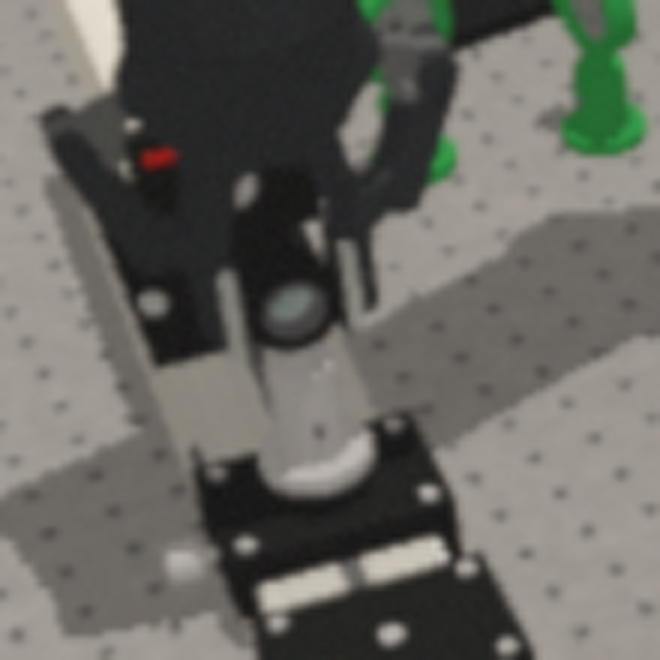

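```bash
python3 -m jog '[[[0,0.6,-0.1],0,1],[[0,0.9,-0.1],0,1],[[0,1.1,-0.1],0,1],[[0,1.1,-0.1],0,1]]'; python3 - <<'E'
from h import *
plan(.625,-.1145,.267,-.084)
g=grab_frame("scene"); crop(g,180,140,110,110,6,"b6.png")
E
```

```text
clock: 14.12
tcp_pos: [0.625, -0.1147, 0.2674]
orientation: [-1.168, 1.27, -1.272]
contact_force: [-5.1, 0.6, 10.8]
grip_width: 0.0325
shift cm [-0.02  0.04  0.  ] twist -0.0 | tcp [ 0.625  -0.1147  0.2674] jaw -0.084 tilt 0.0007 F [-5.1  0.6 10.8] w 0.0325 t 14.125 q [ 0.36  0.59 -0.38  1.74  0.28  0.86 -0.23]
```

View pics/b6.png

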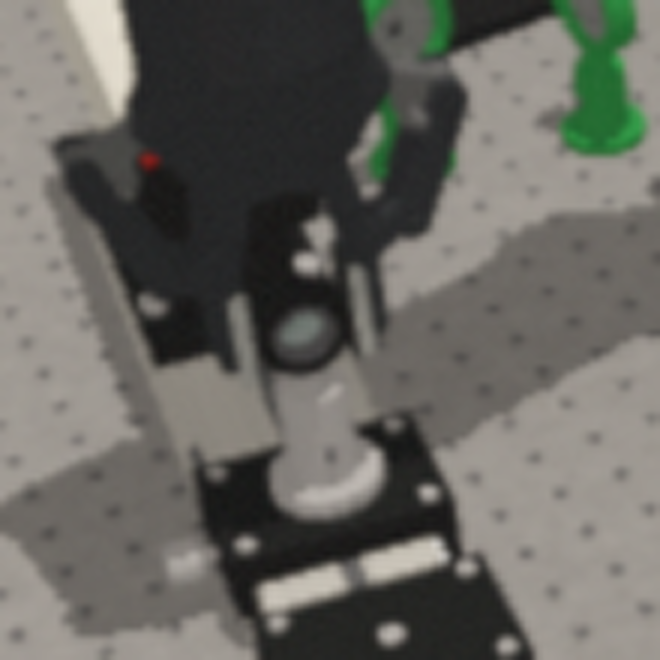

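Contact, foot centred. Release and retreat.

```bash
python3 -m jog '[[[0,0,0],0,0.4],[[0,0,0],0,0],[[0,0,0],0,-0.4],[[0,0,0],0,-0.8],[[0,-2,0],0,-1],[[0,-6,0],0,-1],[[0,-11,0],0,-1],[[0,-14.5,0],0,-1],[[0,-14.5,0],0,-1]]'; python3 - <<'E'
from h import *
plan(.462,.012,.41,-1.49)
g=grab_frame("scene"); crop(g,180,140,110,110,6,"b7.png")
E
```

```text
clock: 15.3
tcp_pos: [0.6258, -0.1144, 0.4158]
orientation: [-1.163, 1.264, -1.275]
contact_force: [0.4, -0.3, -0.8]
grip_width: 0.0853
shift cm [-11.22   0.44 -17.38] twist 1.406 | tcp [ 0.6258 -0.1144  0.4158] jaw -0.084 tilt 0.008 F [ 0.4 -0.3 -0.8] w 0.0853 t 15.3 q [ 0.39  0.44 -0.42  1.62  0.19  1.12 -0.16]
```

View pics/b7.png

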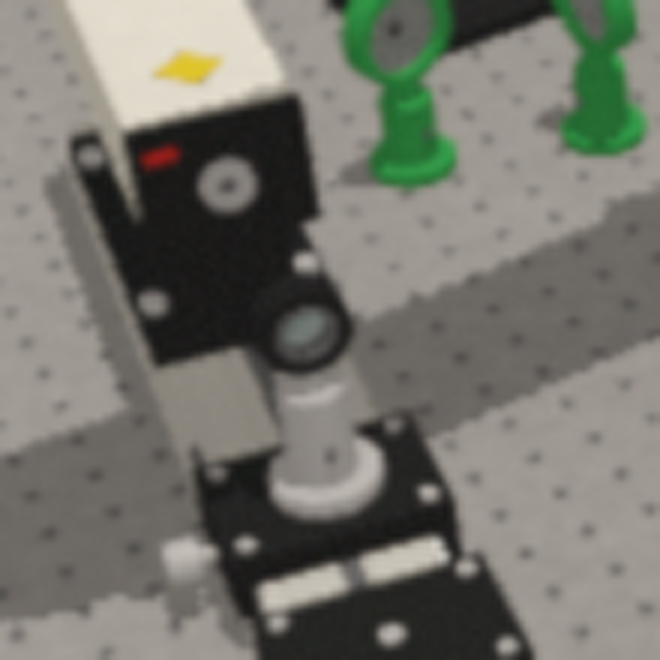

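```bash
python3 -m jog '[[[-11.2,0.4,-17.4],1.406,-1],[[-11.2,0.4,-17.4],1.406,-1],[[-11.2,0.4,-17.4],1.406,-1],[[-11.2,0.4,-17.4],1.406,-1],[[-11.2,0.4,-17.4],1.406,-1],[[-11.2,0.4,-17.4],1.406,-1],[[-11.2,0.4,-17.4],1.406,-1],[[-11.2,0.4,-17.4],1.406,-1],[[-11.2,0.4,-17.4],1.406,-1],[[-11.2,0.4,-17.4],1.406,-1]]'; python3 -c "
from h import *
plan(.462,.012,.228,-1.49)"
```

```text
clock: 16.6
tcp_pos: [0.4606, 0.0114, 0.4063]
orientation: [-0.091, 2.18, -2.18]
contact_force: [-0.0, 0.2, 0.1]
grip_width: 0.0853
shift cm [-0.16 17.83 -0.04] twist 0.002 | tcp [0.4606 0.0114 0.4063] jaw -1.488 tilt 0.001 F [-0.   0.2  0.1] w 0.0853 t 16.6 q [ 0.15  0.14 -0.34  2.03  0.06  0.98 -1.7 ]
```

```bash
python3 -m jog '[[[-0.1,6,0],0,-1],[[-0.1,11,0],0,-1],[[-0.1,15,0],0,-1],[[-0.1,17.8,0],0,-1],[[-0.1,17.8,0],0,-1],[[-0.1,17.8,0],0,-1]]'; python3 - <<'E'
from h import *
plan(.462,.012,.228,-1.49)
g=grab_frame("scene"); crop(g,280,150,100,100,6,"c1.png")
E
```

```text
clock: 17.35
tcp_pos: [0.4624, 0.0116, 0.2296]
orientation: [-0.088, 2.18, -2.179]
contact_force: [0.3, 0.2, 0.2]
grip_width: 0.0853
shift cm [ 0.03  0.16 -0.04] twist 0.001 | tcp [0.4624 0.0116 0.2296] jaw -1.489 tilt 0.0011 F [0.3 0.2 0.2] w 0.0853 t 17.35 q [ 0.08  0.42 -0.29  2.18  0.21  0.58 -1.85]
```

View pics/c1.png

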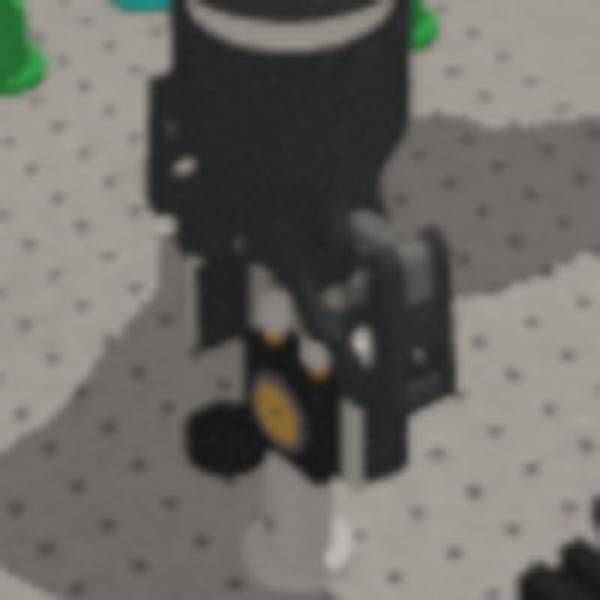

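```bash
python3 -m jog '[[[0,0,0],0,0],[[0,0,0],0,0.6],[[0,0,0],0,1],[[0,0,0],0,1],[[0,0,0],0,1],[[0,0,0],0,1],[[0,0,0],0,1],[[0,0,0],0,1]]' 40; python3 -m jog '[[[0,-1.5,0],0,1],[[0,-5,0],0,1],[[0,-10,0],0,1],[[0,-15,0],0,1],[[0,-18.5,0],0,1],[[0,-18.5,0],0,1]]';python3 - <<'E'
from h import *
plan(.633,-.0265,.41,-.084)
g=grab_frame("scene"); crop(g,280,60,100,120,5,"c2.png")
E
```

```text
clock: 18.4
tcp_pos: [0.4622, 0.0115, 0.2295]
orientation: [-0.087, 2.179, -2.18]
contact_force: [-1.2, -0.7, 6.6]
grip_width: 0.0419
clock: 19.15
tcp_pos: [0.4622, 0.0118, 0.4169]
orientation: [-0.081, 2.177, -2.177]
contact_force: [0.3, -0.7, -3.7]
grip_width: 0.0416
shift cm [-16.71   0.79   5.2 ] twist -1.406 | tcp [0.4622 0.0118 0.4169] jaw -1.49 tilt 0.0061 F [ 0.3 -0.7 -3.7] w 0.0416 t 19.15 q [ 0.16  0.13 -0.35  2.01  0.05  1.   -1.7 ]
```

View pics/c2.png

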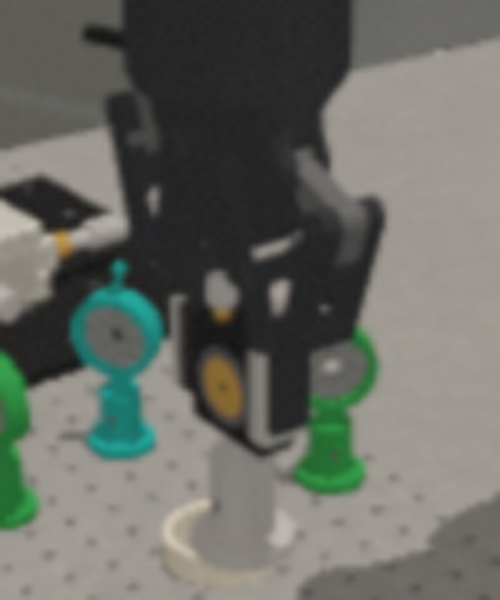

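```bash
python3 -m jog '[[[-16.7,0.4,5.2],-1.406,1],[[-16.7,0.4,5.2],-1.406,1],[[-16.7,0.4,5.2],-1.406,1],[[-16.7,0.4,5.2],-1.406,1],[[-16.7,0.4,5.2],-1.406,1],[[-16.7,0.4,5.2],-1.406,1],[[-16.7,0.4,5.2],-1.406,1],[[-16.7,0.4,5.2],-1.406,1],[[-16.7,0.4,5.2],-1.406,1],[[-16.7,0.4,5.2],-1.406,1]]'; python3 -c "
from h import *
plan(.633,-.0265,.28,-.084)"
```

```text
clock: 20.45
tcp_pos: [0.6322, -0.0269, 0.4085]
orientation: [-1.169, 1.274, -1.271]
contact_force: [-0.2, 1.0, -2.3]
grip_width: 0.0417
shift cm [-0.05 12.85  0.1 ] twist -0.002 | tcp [ 0.6322 -0.0269  0.4085] jaw -0.086 tilt 0.0021 F [-0.2  1.  -2.3] w 0.0417 t 20.45 q [ 0.34  0.46 -0.54  1.63  0.25  1.13 -0.35]
```

```bash
python3 -m jog '[[[0,4,0],0,1],[[0,8,0],0,1],[[0,11.5,0],0,1],[[0,12.8,0],0,1],[[0,12.8,0],0,1],[[0,12.8,0],0,1]]'; python3 - <<'E'
from h import *
plan(.633,-.0265,.2692,-.084)
g=grab_frame("scene"); crop(g,190,160,110,110,6,"c3.png")
E
```

```text
clock: 21.2
tcp_pos: [0.6333, -0.0266, 0.2833]
orientation: [-1.166, 1.269, -1.272]
contact_force: [0.8, -0.0, -2.5]
grip_width: 0.0418
shift cm [-0.01  1.41 -0.03] twist -0.0 | tcp [ 0.6333 -0.0266  0.2833] jaw -0.084 tilt 0.0027 F [ 0.8 -0.  -2.5] w 0.0418 t 21.2 q [ 0.3   0.59 -0.5   1.73  0.34  0.9  -0.42]
```

View pics/c3.png

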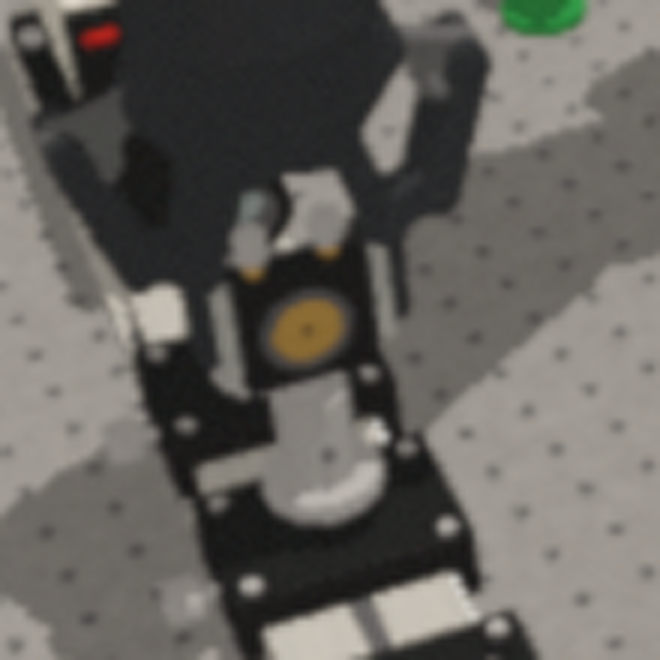

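```bash
python3 -m jog '[[[0,0.6,0],0,1],[[0,1.1,0],0,1],[[0,1.35,0],0,1],[[0,1.35,0],0,1],[[0,1.35,0],0,1]]'; python3 - <<'E'
from h import *
plan(.633,-.0265,.2692,-.084)
g=grab_frame("scene"); crop(g,190,160,110,110,6,"c4.png")
E
```

```text
clock: 21.88
tcp_pos: [0.6326, -0.0267, 0.2695]
orientation: [-1.168, 1.271, -1.271]
contact_force: [-3.4, -0.2, 8.8]
grip_width: 0.0415
shift cm [-0.02  0.03  0.04] twist -0.0 | tcp [ 0.6326 -0.0267  0.2695] jaw -0.084 tilt 0.0006 F [-3.4 -0.2  8.8] w 0.0415 t 21.875 q [ 0.3   0.61 -0.49  1.74  0.36  0.88 -0.43]
```

View pics/c4.png

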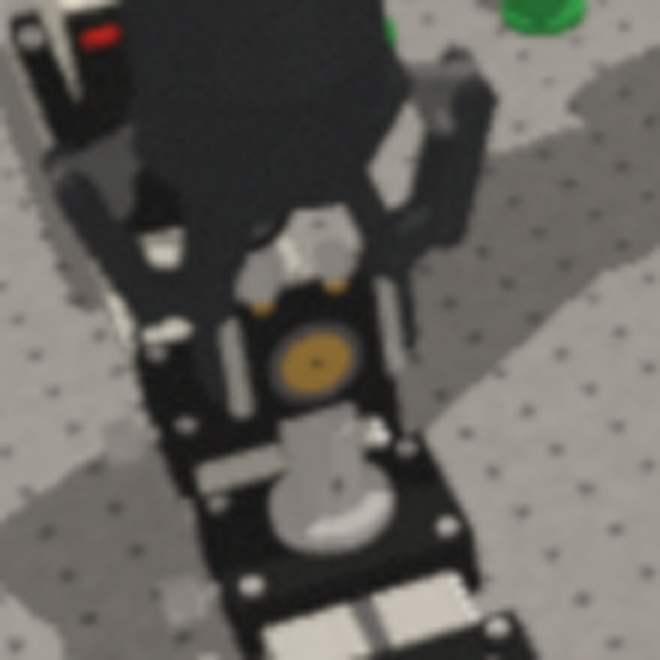

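```bash
python3 -m jog '[[[0,0,0],0,0.4],[[0,0,0],0,0],[[0,0,0],0,-0.4],[[0,0,0],0,-0.8],[[0,-2,0],0,-1],[[0,-6,0],0,-1],[[0,-11,0],0,-1],[[0,-14.5,0],0,-1],[[0,-14.5,0],0,-1]]'; python3 - <<'E'
from h import *
plan(.441,.304,.41,-1.554)
g=grab_frame("scene"); crop(g,190,160,110,110,6,"c5.png")
E
```

```text
clock: 23.05
tcp_pos: [0.6333, -0.0262, 0.4183]
orientation: [-1.162, 1.265, -1.274]
contact_force: [0.8, 0.5, -0.0]
grip_width: 0.0853
shift cm [-31.29   0.68 -21.94] twist 1.47 | tcp [ 0.6333 -0.0262  0.4183] jaw -0.084 tilt 0.0078 F [ 0.8  0.5 -0. ] w 0.0853 t 23.05 q [ 0.34  0.45 -0.55  1.62  0.25  1.14 -0.35]
```

View pics/c5.png

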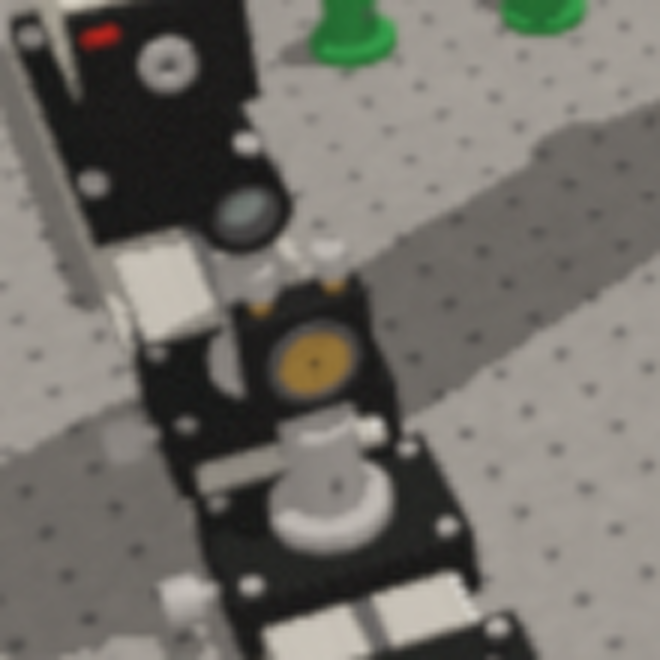

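```bash
python3 -m jog '[[[-31.3,0.6,-21.9],1.47,-1],[[-31.3,0.6,-21.9],1.47,-1],[[-31.3,0.6,-21.9],1.47,-1],[[-31.3,0.6,-21.9],1.47,-1],[[-31.3,0.6,-21.9],1.47,-1],[[-31.3,0.6,-21.9],1.47,-1],[[-31.3,0.6,-21.9],1.47,-1],[[-31.3,0.6,-21.9],1.47,-1],[[-31.3,0.6,-21.9],1.47,-1],[[-31.3,0.6,-21.9],1.47,-1]]'; python3 - <<'E'
from h import *
plan(.441,.304,.227,-1.554)
g=grab_frame("scene"); cv2.imwrite("pics/d0.png",g["image"])
E
```

```text
clock: 24.35
tcp_pos: [0.4407, 0.303, 0.4067]
orientation: [-0.022, 2.211, -2.213]
contact_force: [-0.2, -1.3, -0.4]
grip_width: 0.0857
shift cm [-0.05 17.97 -0.12] twist 0.002 | tcp [0.4407 0.303  0.4067] jaw -1.552 tilt 0.001 F [-0.2 -1.3 -0.4] w 0.0857 t 24.35 q [-0.34  0.28 -0.45  1.86  0.14  1.03 -2.4 ]
```

View pics/d0.png

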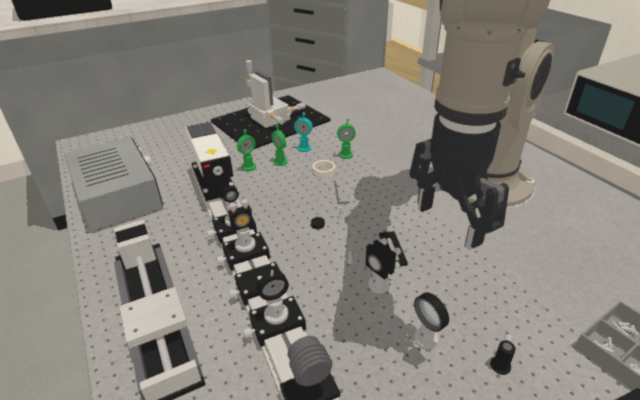

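```bash
python3 -m jog '[[[-0.1,5,0],0,-1],[[-0.1,10,0],0,-1],[[-0.1,12,0],0,-1],[[-0.1,12,0],0,-1]]'; python3 - <<'E'
from h import *
plan(.441,.304,.227,-1.554)
g=grab_frame("scene"); crop(g,380,200,120,160,4,"d1.png")
f=grab_frame("top"); crop(f,140,150,110,90,6,"d2.png")
E
```

```text
clock: 24.9
tcp_pos: [0.4413, 0.3026, 0.2857]
orientation: [-0.023, 2.212, -2.216]
contact_force: [-0.3, -0.8, -0.2]
grip_width: 0.0857
shift cm [ 0.01  5.87 -0.15] twist 0.001 | tcp [0.4413 0.3026 0.2857] jaw -1.553 tilt 0.0037 F [-0.3 -0.8 -0.2] w 0.0857 t 24.9 q [-0.38  0.43 -0.42  1.97  0.24  0.79 -2.49]
```

View pics/d1.png

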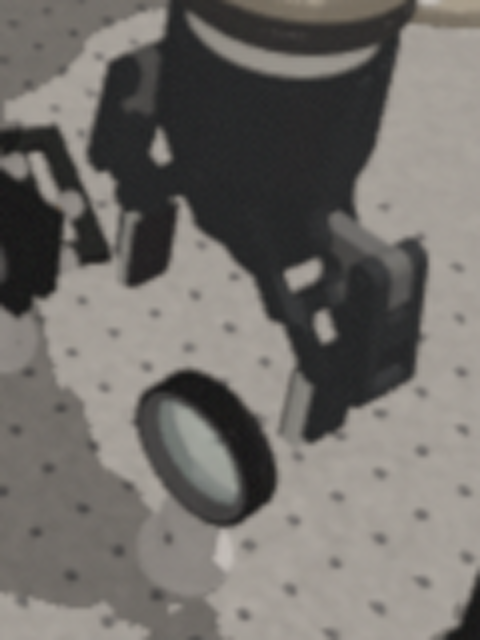

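View pics/d2.png

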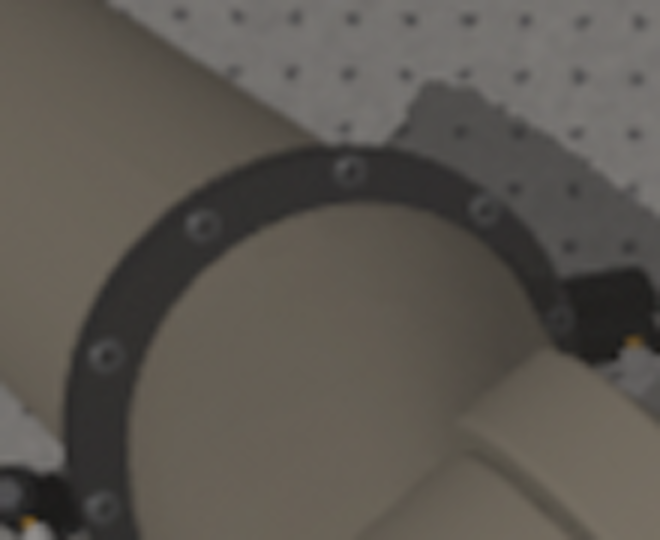

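```bash
python3 -m jog '[[[0,2,-0.1],0,-1],[[0,4,-0.1],0,-1],[[0,5.8,-0.1],0,-1],[[0,5.8,-0.1],0,-1]]'; python3 - <<'E'
from h import *
plan(.441,.304,.227,-1.554)
g=grab_frame("scene"); crop(g,380,200,120,160,4,"d3.png")
E
```

```text
clock: 25.5
tcp_pos: [0.4415, 0.3043, 0.2288]
orientation: [-0.02, 2.213, -2.214]
contact_force: [0.6, -0.1, 0.4]
grip_width: 0.0853
shift cm [0.05 0.18 0.03] twist 0.0 | tcp [0.4415 0.3043 0.2288] jaw -1.554 tilt 0.0012 F [ 0.6 -0.1  0.4] w 0.0853 t 25.5 q [-0.42  0.52 -0.38  2.    0.3   0.67 -2.54]
```

View pics/d3.png

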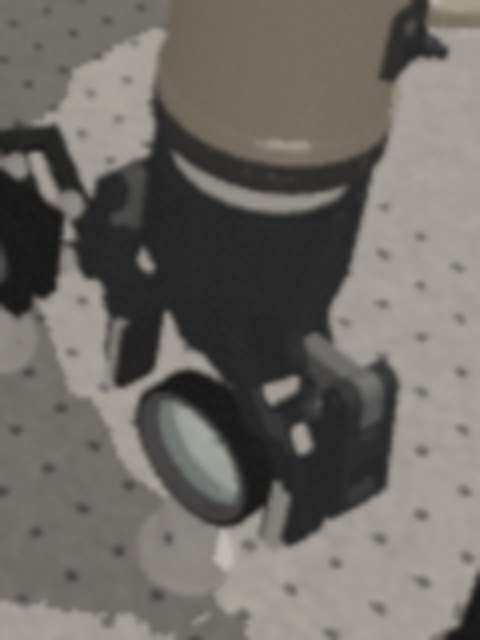

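```bash
python3 -m jog '[[[0,0.5,0],0,-1],[[0,0.5,0],0,0.2],[[0,0.5,0],0,0.6],[[0,0.5,0],0,1],[[0,0.5,0],0,1],[[0,0.5,0],0,1],[[0,0.5,0],0,1],[[0,0.5,0],0,1]]' 40; python3 -m jog '[[[0,-1.5,0],0,1],[[0,-5,0],0,1],[[0,-10,0],0,1],[[0,-15,0],0,1],[[0,-18.5,0],0,1],[[0,-18.5,0],0,1]]';python3 - <<'E'
from h import *
plan(.641,.069,.41,-.084)
g=grab_frame("scene"); crop(g,380,100,160,200,3,"d4.png")
E
```

```text
clock: 26.55
tcp_pos: [0.4419, 0.3045, 0.225]
orientation: [-0.017, 2.213, -2.212]
contact_force: [-0.4, -0.8, 5.7]
grip_width: 0.0609
clock: 27.3
tcp_pos: [0.4417, 0.3051, 0.4126]
orientation: [-0.013, 2.214, -2.207]
contact_force: [0.3, -0.2, -3.5]
grip_width: 0.0608
shift cm [-19.53   0.28  23.94] twist -1.47 | tcp [0.4417 0.3051 0.4126] jaw -1.554 tilt 0.0062 F [ 0.3 -0.2 -3.5] w 0.0608 t 27.3 q [-0.33  0.28 -0.46  1.85  0.14  1.04 -2.41]
```

View pics/d4.png

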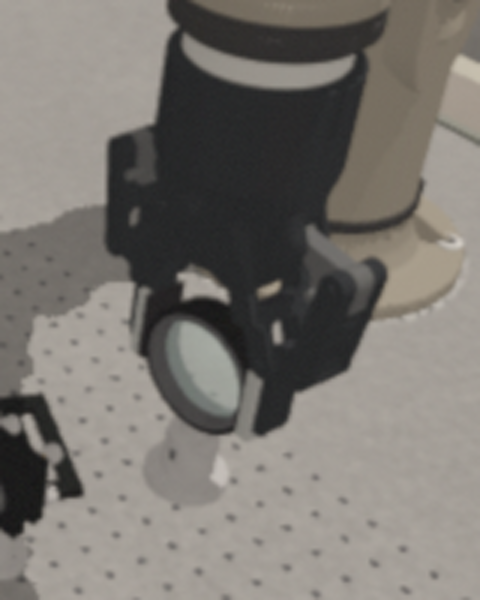

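```bash
python3 -m jog '[[[-19.5,0,23.9],-1.47,1],[[-19.5,0,23.9],-1.47,1],[[-19.5,0,23.9],-1.47,1],[[-19.5,0,23.9],-1.47,1],[[-19.5,0,23.9],-1.47,1],[[-19.5,0,23.9],-1.47,1],[[-19.5,0,23.9],-1.47,1],[[-19.5,0,23.9],-1.47,1],[[-19.5,0,23.9],-1.47,1],[[-19.5,0,23.9],-1.47,1]]'; python3 -c "
from h import *
plan(.641,.069,.28,-.084)"
```

```text
clock: 28.6
tcp_pos: [0.6402, 0.0686, 0.4079]
orientation: [-1.168, 1.275, -1.273]
contact_force: [-0.3, -0.0, -2.3]
grip_width: 0.0607
shift cm [-0.05 12.79  0.1 ] twist -0.003 | tcp [0.6402 0.0686 0.4079] jaw -0.087 tilt 0.0021 F [-0.3 -0.  -2.3] w 0.0607 t 28.6 q [ 0.22  0.49 -0.59  1.6   0.29  1.15 -0.53]
```

```bash
python3 -m jog '[[[0,4,0],0,1],[[0,8,0],0,1],[[0,11.5,0],0,1],[[0,13,0],0,1],[[0,13,0],0,1],[[0,13,0],0,1]]'; python3 - <<'E'
from h import *
plan(.641,.069,.266,-.084)
g=grab_frame("scene"); crop(g,200,180,110,110,6,"d5.png")
E
```

```text
clock: 29.35
tcp_pos: [0.6412, 0.0692, 0.2809]
orientation: [-1.166, 1.27, -1.272]
contact_force: [-0.5, 0.1, -2.7]
grip_width: 0.0609
shift cm [ 0.02  1.49 -0.03] twist -0.001 | tcp [0.6412 0.0692 0.2809] jaw -0.085 tilt 0.0027 F [-0.5  0.1 -2.7] w 0.0609 t 29.35 q [ 0.18  0.62 -0.54  1.71  0.39  0.92 -0.6 ]
```

View pics/d5.png

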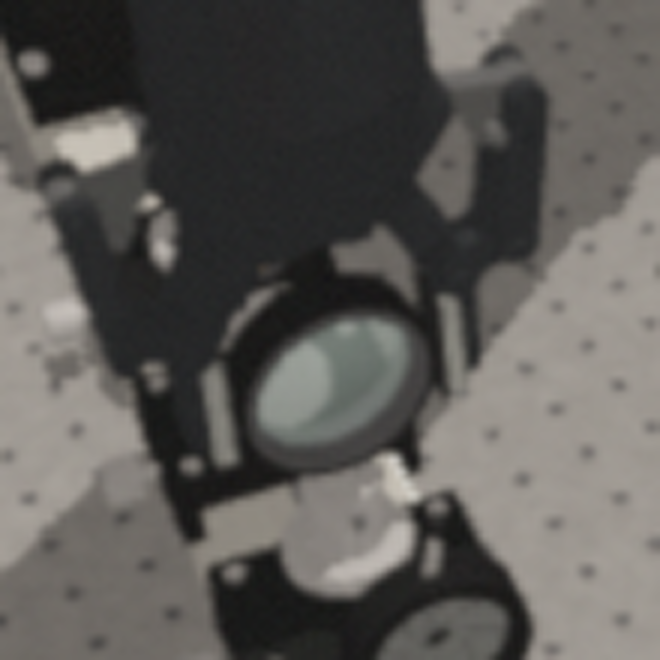

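```bash
python3 -m jog '[[[0,0.6,0],0,1],[[0,1.1,0],0,1],[[0,1.4,0],0,1],[[0,1.5,0],0,1],[[0,1.5,0],0,1]]'; python3 - <<'E'
from h import *
plan(.641,.069,.265,-.084)
g=grab_frame("scene"); crop(g,200,180,110,110,6,"d6.png")
E
```

```text
clock: 30.02
tcp_pos: [0.6405, 0.0691, 0.2651]
orientation: [-1.168, 1.271, -1.271]
contact_force: [-2.4, -1.1, 4.3]
grip_width: 0.0608
shift cm [0.01 0.01 0.05] twist 0.0 | tcp [0.6405 0.0691 0.2651] jaw -0.084 tilt 0.0001 F [-2.4 -1.1  4.3] w 0.0608 t 30.025 q [ 0.18  0.64 -0.54  1.72  0.4   0.9  -0.61]
```

View pics/d6.png

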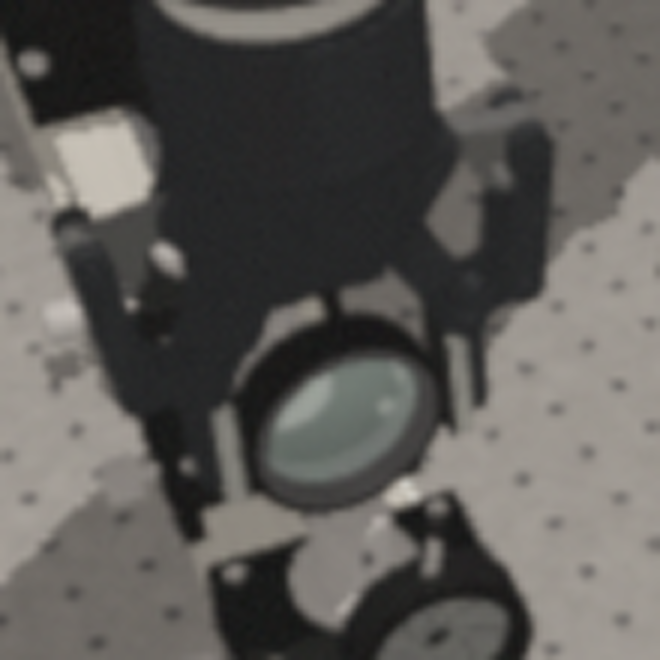

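Contact (4 N). Release and retreat, moving clear of the views.

```bash
python3 -m jog '[[[0,0,0],0,0],[[0,0,0],0,-0.3],[[0,0,0],0,-0.6],[[0,0,0],0,-1],[[0,0,0],0,-1],[[0,-2,0],0,-1],[[0,-6,0],0,-1],[[0,-11,0],0,-1],[[0,-15,0],0,-1],[[0,-15,0],0,-1]]'; python3 -c "
from h import *
plan(.42,-.35,.45,-.084)"
```

```text
clock: 31.32
tcp_pos: [0.6413, 0.0696, 0.4198]
orientation: [-1.161, 1.265, -1.273]
contact_force: [-0.5, 0.1, -0.3]
grip_width: 0.0855
shift cm [ 43.66  -3.26 -18.51] twist 0.0 | tcp [0.6413 0.0696 0.4198] jaw -0.084 tilt 0.0087 F [-0.5  0.1 -0.3] w 0.0855 t 31.325 q [ 0.22  0.48 -0.6   1.59  0.29  1.16 -0.52]
```

```bash
python3 -m jog '[[[43,-3,-18.5],0,-1],[[43,-3,-18.5],0,-1],[[43,-3,-18.5],0,-1],[[43,-3,-18.5],0,-1],[[43,-3,-18.5],0,-1],[[43,-3,-18.5],0,-1],[[43,-3,-18.5],0,-1],[[43,-3,-18.5],0,-1],[[43,-3,-18.5],0,-1],[[43,-3,-18.5],0,-1]]'; python3 - <<'E'
from h import *
g=grab_frame("scene");f=grab_frame("top")
import pickle; pickle.dump((f,g),open("f1.pkl","wb"))
crop(g,180,150,140,180,3.3,"e1.png"); crop(f,220,95,180,75,4.4,"e2.png"); cv2.imwrite("pics/e3.png",f["image"])
E
```

```text
clock: 32.58
tcp_pos: [0.4204, -0.3432, 0.4441]
orientation: [-1.168, 1.27, -1.269]
contact_force: [-0.0, 0.0, 0.2]
grip_width: 0.0855
```

View pics/e1.png

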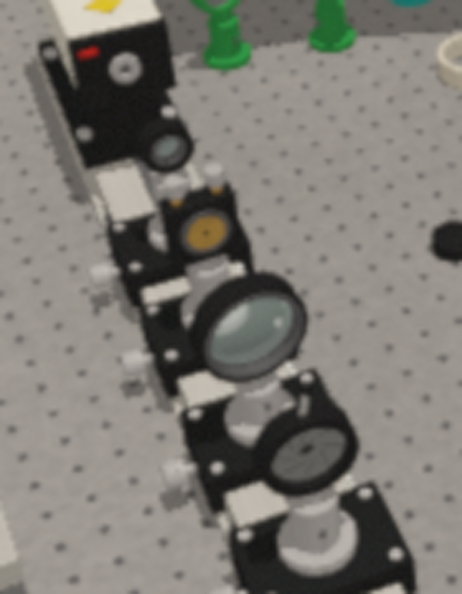

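View pics/e2.png

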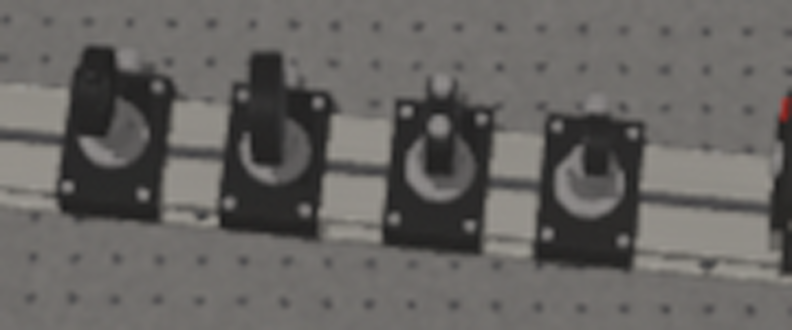

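View pics/e3.png

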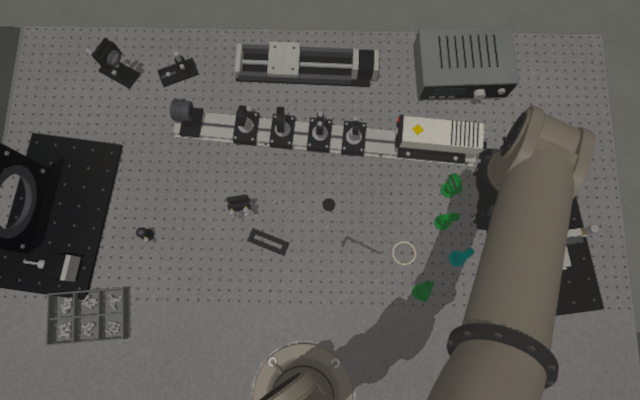

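```bash
python3 - <<'E'
from h import *
import pickle
a,b=pickle.load(open("f0.pkl","rb"))[1]["image"],pickle.load(open("f1.pkl","rb"))[1]["image"]
t=a[225:300,355:412]; r=cv2.matchTemplate(b,t,cv2.TM_CCOEFF_NORMED); print(cv2.minMaxLoc(r)[1],cv2.minMaxLoc(r)[3])
f=pickle.load(open("f1.pkl","rb"))[0]
for n,foot,scr in [("iris",(115,135),(112,138)),("large",(275,150),(273,152)),("pin",(440,170),(438,169)),("small",(590,183),(590,183))]:
    A=plane(f,220+foot[0]/4.4,95+foot[1]/4.4,.045);B=plane(f,220+scr[0]/4.4,95+scr[1]/4.4,.04); print(n,(A-B)[:2].round(4))
print(get_obs()["contact_force"].round(2)); hand_in()
E
```

```text
0.9997376203536987 (355, 225)
iris [ 0.     -0.0024]
large [-0.0005 -0.0015]
pin [-0.0023 -0.0012]
small [-0.0017  0.0003]
[ 0.39  0.18 -0.33]
the job is handed in; nothing more can be done
```

I set up all four parts and handed the job in at about 32.7 s: small lens, pinhole, large lens and iris on carriers 1 to 4, counted from the laser.

Checks before handing in:
- **Centring:** in the top view each foot lies within about 3 mm of its carrier's middle (the limit is 12 mm).
- **Upright and aligned:** both views show all four standing upright with their openings along the rail. I placed them with the jaws at the angle measured square to the rail, and did not measure the final angles separately.
- **Clear of the robot:** the gripper was open and well away from the parts, and the contact force was about zero.
- **Mirror mount:** it matched the starting picture at the same pixels, so it did not move.

No check failed. The two cameras differed by 2 to 4 mm on the starting positions, so I averaged the carriers over both views and set the parts mainly by the top view. The hand-in gave no verdict.

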